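# Plate a bread round and patty, then hold the heat lamp out over them

### The arm

A 7-joint arm with a two-finger parallel gripper is mounted at the origin on the work surface. World frame = base frame: x ahead of the robot, y to its left, z up, the work surface at z = 0. Lengths are in m, angles in rad, forces in N, time in s.
With the tool pointing down it reaches from about 0.4 to 0.85 m from the base axis. Payload 10.4 kg.
Tool frame: the origin (TCP) lies at the very end of the fingers, on their centre line; the grasp point (between the pads) lies 19 mm behind it (manip.grip_point_offset is the z of the grasp point in the tool frame, in m); z points along the fingers, y is the direction in which the jaws open and shut (so a half turn about z gives the same grasp; the last joint's range is limited). The gripper opens to 85 mm and grips with 20 to 120 N. Pads are 22 mm wide; open, the fingers measure 114 mm over their backs; the gripper's body (76 mm by 85 mm) begins 54 mm behind the grasp point. The pads swing forward as they close: fully open they stand 13 mm farther back than shut.
Start: joints at [1.193, 0.332, -0.065, 1.46, 0.022, 1.35, -0.088], TCP at [0.217, -0.586, 0.231] pointing down, gripper open.
Joint ranges: [-2.6, 2.6], [-0.5, 2.12], [-1.47, 1.34], [0.16, 2.42], [-1.27, 4.41], [0.06, 2.06], [-2.6, 2.6]. Speed limits (rad/s): [2.22, 2.22, 2.79, 2.79, 3.14, 3.14, 3.14].

### API

Orientations are given as a unit quaternion [x, y, z, w].
In Python, from workcell import manip, camera, get_calibration, hand_in gives the robot as it stands.
- The arm moves only by the shell command python3 -m pendant 'ROWS' [FORCE]. ROWS is JSON, a list of rows, each a list of 5 numbers: the shift along the tool's x, y, z in units of 40 mm (1.0 is 40 mm), then the turn about the tool's z in units of 6 degrees (1.0 is 6 degrees), then the closure, from 0 (fully open) to 1 (shut). A call has 1 to 5 rows; each row is the pose to reach, as a shift and turn from the pose commanded when the call began, along the tool's axes at that moment; what a row does not reach only later rows make up. A row lasts 1/8 s, in which the tool goes at most 62.5 mm and 10.7 degrees, less where a joint would pass 70% of its speed; a pose out of reach is approached as far as the arm can. A call with a gripper value outside its range is refused whole. The fingers move at their own pace and stop on an object; FORCE is the grip in N (left out, the last holds). Time passes only in rows, so rows that repeat a pose let the fingers close. It gives the time, the measured TCP pose, the force and the opening at its end, in the units of the state.
- manip.get_obs(): the state, without advancing time (a new reading comes with each control period).
- camera(name): name is "scene" or "side" or "wrist"; returns (picture, depth): 420x560x3 uint8, red, green, blue; 420x560 float32, m along the optical axis (not along the pixel's ray), 0 where there is no reading.
- get_calibration(name): a dict with "vfov" (degrees; the focal length in pixels is half the picture's height over the tangent of half this angle, whatever the lens; pixels are square), "cx", "cy" (the principal point, pixels), "position" and "rotation" of the camera in the world. Camera axes: x right, y down, z forward; pixel columns grow to the right and rows downward; lengths in m; the calibration is good to about 2 mm. A picture is of the moment at which its call begins: read the wrist's pose just before it. get_calibration takes no time and is no camera call; for the wrist camera it gives the pose at the moment of the call.
- hand_in(): hands the job in, once; it reports no verdict.
The state is a dict: "clock": time; "joint_pos": joint angles; "joint_velocities": joint speeds; "tau": joint torques, N m; "position": TCP position; "ee_rot": TCP orientation; "ft_force": force on the tool from outside, world axes, zero at the start; "torque": the same for the moment, N m; "grip_width": opening from 0.0 (shut) to 1.0 (fully open).
Only numpy, scipy, OpenCV 4.12 (cv2) and the standard library are available. Lean on these libraries where they do the work, as an engineer would, in place of code of your own. Each camera call takes 0.05 s, during which the arm holds its last target.

### The job

Lay the bread round flat in the centre of the plate and the patty centred on top of it, setting each down rather than dropping it. Then pinch the handle on the heat lamp's hood so that its release button is pressed, pull the telescopic arm out past its first stop to the second stop so the lamp is over the plate, and finish while still holding it there fully extended, because its springs would draw it back in. Leave the plate and everything else on the counter where they stand.

Things in the scene. Friction and masses are not known exactly. Their poses are not given: they have to be found in the camera images.
- bread_center (a point): Bread round: flat light-brown disc, the larger and thicker of the two, 58 mm across and 22 mm thick, lying flat on the wooden board (board 260 x 170 mm, 15 mm thick). The point is its centre, half-way up. About 50 g. It and the patty lie about 120 mm apart along the board's length and may be swapped.
- patty_center (a point): Patty: flat dark-brown disc, 50 mm across and 14 mm thick, lying flat on the same board. The point is its centre, half-way up. About 70 g.
- board: Wooden board fixed to the counter, 260 mm along its x, 170 mm along its y. Origin under its centre; its top is 15 mm above the origin.
- plate: White round plate, 216 mm across, standing on the counter near the middle. Origin under its centre; the flat inner floor is 6 mm above the origin and about 150 mm across, the rim is 16 mm high. Loose, 0.7 kg.
- lamp_base: Heat lamp on a fixed stand: round foot 140 mm across, post, and a level telescopic arm 185 mm above the counter. Origin under the foot's centre. The arm extends along the body's own x axis, towards and over the plate.
- hood: The lamp's conical steel hood at the end of the arm, 94 mm across at its lower rim, 55 mm high, with the black handle on its top. Origin at the centre of the lower rim (150 mm above the counter). x axis = pull direction. With the arm fully out the hood stands over the plate, within about 30 mm of its centre.
- lamp_grip (a point): Grip point of the black handle block on the hood, 227 mm above the counter, 22 mm above the hood's top. Block: 28 mm along x (the level pull direction), 28 mm across y, top 24 mm above the point. The release button is on its -y side at this height: 38 mm across y with it out, 30 mm with it pressed. The point is midway across y when it is pressed. Pinch across y, pull along x while pinched.
- button (a joint): Release button, round, 20 mm across, standing 10 mm out of the handle: 0 = out, 0.008 m = fully pressed in (towards +y of the grip). Spring: 1.8 N at the start of its stroke, 4.2 N at the end. Pressed more than about 3 mm, it frees the arm; while out, a catch holds the retracted arm in.
- tube_tip (a joint): Thin end tube of the telescopic arm, how far it is drawn out: 0 = in, 0.100 m = at its stop. It comes out first (about 2 N at the start, 3.5 N at its stop): its stop is the arm's first stop.
- tube_mid (a joint): Thicker middle tube: 0 = in, 0.100 m = at its stop. It comes out after the end tube has reached its stop, needing about 6 N at the start and 8 N at its stop: the arm's second stop, 200 mm of hood travel in all. Springs draw both tubes back in when let go.
- tin: Bystander, to be left alone: small steel spice tin, 36 mm across, 35 mm high, standing on the board between the two discs towards one long edge. Origin under its centre.
- ramekin: Bystander, to be left alone: small white ramekin bowl, 76 mm across, 40 mm high. Origin under its centre.
- jug: Bystander, to be left alone: clear plastic jug with a handle, 100 mm across, 140 mm high. Origin under its centre.
- oil: Bystander, to be left alone: green glass oil bottle, 68 mm across, 230 mm high. Origin under its centre.
- mill: Bystander, to be left alone: turned wooden pepper mill, 54 mm across, 160 mm high. Origin under its centre.
- bowl: Bystander, to be left alone: steel mixing bowl, 180 mm across, 75 mm high. Origin under its centre.
- spoon: Bystander, to be left alone: steel spoon lying flat on the counter, 220 mm long. Origin in its middle.
There are look-alikes about, which are no part of the job. Of the things like the part that bears bread_center, leave any that is purple; of the rest the smaller one is meant.

How it is judged:
On the way, in this order (a step that is already met when the one before it is completed fails the run):
1. the bread round lies centred on the plate, let go (horizontal distance between bread_center and plate below 0.012 m and z of bread_center in the frame of plate between 0.014 and 0.02 m and contact force between the fingers and bread below 0.05 N), for 0.2 s.
2. the patty lies centred on the bread round, let go (all of step 1 and horizontal distance between patty_center and bread_center below 0.012 m and z of patty_center in the frame of plate between 0.032 and 0.038 m and contact force between the fingers and patty below 0.05 N), for 0.2 s.
3. the lamp's release button is pressed with the arm still in (value of joint button above 0.003 m and value of joint tube_tip below 0.02 m and value of joint tube_mid below 0.01 m), for 0.05 s.
4. the arm is drawn out to its first stop (value of joint tube_tip above 0.09 m), for 0.05 s.
At the end, for the whole second after the job is handed in: Bread flat on the plate within 12 mm of its centre, patty flat on it within 12 mm of the bread's centre, both let go; both arm tubes out 93 mm or more (of 100), at rest over the plate (within 50 mm), held by the fingers (over 2 N); plate moved under 25 mm (all of step 2 and value of joint each of tube_tip, tube_mid above 0.093 m and contact force between the fingers and hood above 2 N and horizontal distance between hood and plate below 0.05 m and distance of plate from where it was at the start of the episode below 0.025 m and linear speed of each of hood, bread, patty below 0.02 m/s); the arm keeps its last pose, push and grip.
It fails at once if a bystander was moved by more than 40 mm (distance of any of tin, ramekin, jug, oil, mill, bowl, spoon from where it was at the start of the episode above 0.04 m).
It fails at once if a disc was dropped or thrown ((linear speed of bread above 0.6 m/s and contact force between the fingers and bread below 0.05 N) or (linear speed of patty above 0.6 m/s and contact force between the fingers and patty below 0.05 N)).
It also fails if it takes over 72 s, if anything falls off the work surface, if the arm or the gripper's body presses on something with over 40 N, if the wrist force passes 120 N, or if a joint passes its speed limit or range.

## Working session

There is one attempt and no reset: what is moved stays moved. The work goes in short steps, Python scripts to look and compute and a shell command to move; the robot and the scene stay as the last step left them, time stands still between calls to the robot, and variables do not carry over. Pictures are saved under pics/ and viewed, and the job is handed in when it is done.

```bash
ls; mkdir -p pics; cat > h.py <<'E'
import numpy as np, cv2
from workcell import manip, camera, get_calibration, hand_in
def K(c,h=420):
    return (h/2)/np.tan(np.radians(c['vfov'])/2)
def ray(c,u,v):
    f=K(c); d=np.array([(u-c['cx'])/f,(v-c['cy'])/f,1.0]); return np.array(c['position']),np.array(c['rotation'])@d
def onplane(c,u,v,z):
    p,d=ray(c,u,v); return p+d*(z-p[2])/d[2]
def cloud(c,dep):
    f=K(c); v,u=np.mgrid[0:dep.shape[0],0:dep.shape[1]]
    P=np.stack([(u-c['cx'])/f*dep,(v-c['cy'])/f*dep,dep],-1)
    W=P@np.array(c['rotation']).T+np.array(c['position']); W[dep==0]=np.nan; return W
def snap(n,name):
    c=get_calibration(n); im,d=camera(n); cv2.imwrite(f'pics/{name}.png',im[...,::-1]); np.savez(f'pics/{name}.npz',im=im,d=d,c=np.array(c,dtype=object)); return c,im,d
def load(name):
    z=np.load(f'pics/{name}.npz',allow_pickle=True); return z['c'].item(),z['im'],z['d']
E
python3 - <<'E'
from h import *
for n in ['scene','side','wrist']:
    c,im,d=snap(n,n+'0'); print(n,c,(d>0).mean())
print(manip.get_obs(), manip.grip_point_offset)
E
```

```text
pics
scene {'vfov': 48.98558243048044, 'cx': 280.200657279892, 'cy': 209.3955474894797, 'position': array([ 1.31196154, -0.63261236,  1.18529401]), 'rotation': array([ 0.8394731 ,  0.38169868, -0.15857611, -0.35276713])} 0.9960331632653061
side {'vfov': 52.74089106084577, 'cx': 274.1984433545407, 'cy': 210.63804340052897, 'position': array([0.20820511, 0.94253538, 0.68935624]), 'rotation': array([-0.14632292,  0.85513462, -0.49038579,  0.08280194])} 0.9960799319727891
wrist {'vfov': 62.66063034509586, 'cx': 283.35168831666374, 'cy': 212.61760400416355, 'position': array([ 0.28868731, -0.56030677,  0.37372692]), 'rotation': array([ 0.81166536, -0.56501643, -0.0851818 ,  0.12124293])} 0.996062925170068
{'clock': 0.15, 'joint_pos': array([ 1.1934081 ,  0.33273241, -0.06470495,  1.46075325,  0.02160661,
        1.34989021, -0.08851873]), 'joint_velocities': array([-6.49802530e-04, -3.22636981e-03,  1.00638246e-06, -2.35104947e-03,
       -1.01103836e-03, -3.27858481e-04, -3.76757150e-04]), 'tau': array([ 1.53062480e-03, -6.25831604e+01,  4.96136723e-02, -3.91851246e+01,
        1.61337142e-02,  7.55314162e-03, -5.00315207e-05]), 'position': array([ 0.21702201, -0.58580842,  0.23069283]), 'ee_rot': array([ 9.84306346e-01,  1.76467336e-01, -1.21135635e-04, -5.30145604e-04]), 'ft_force': array([0.76759413, 0.26886291, 0.03998747]), 'torque': array([ 0.05527102, -0.02949738,  0.02008408]), 'grip_width': 1.002607031237752} -0.0187
```

```bash
cat >> h.py <<'E'
from scipy.spatial.transform import Rotation as R
_gc=get_calibration
def get_calibration(n):
    c=dict(_gc(n)); c['rotation']=R.from_quat(c['rotation']).as_matrix(); return c
E
python3 - <<'E'
from h import *
for n in ['scene','side','wrist']:
    c,im,d=load(n+'0'); c['rotation']=R.from_quat(c['rotation']).as_matrix(); np.savez(f'pics/{n}0.npz',im=im,d=d,c=np.array(c,dtype=object))
E
```

```text
(no output)
```

View pics/scene0.png

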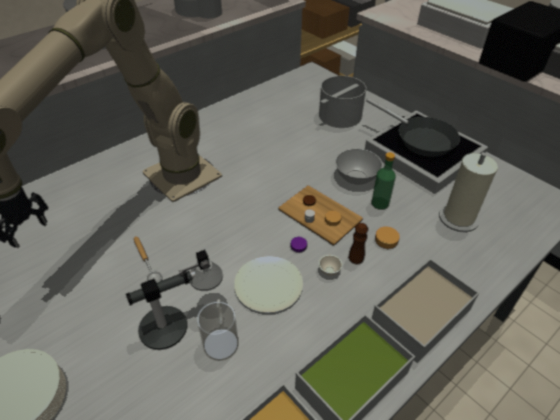

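View pics/side0.png

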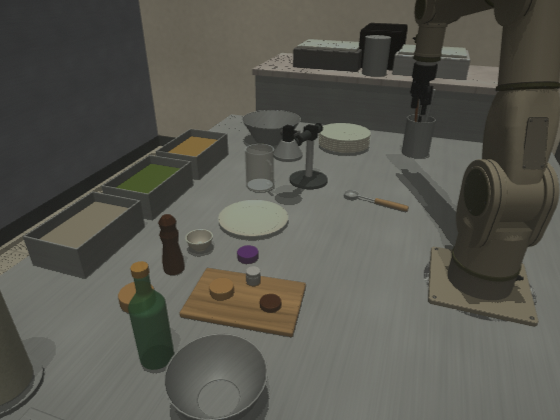

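View pics/wrist0.png

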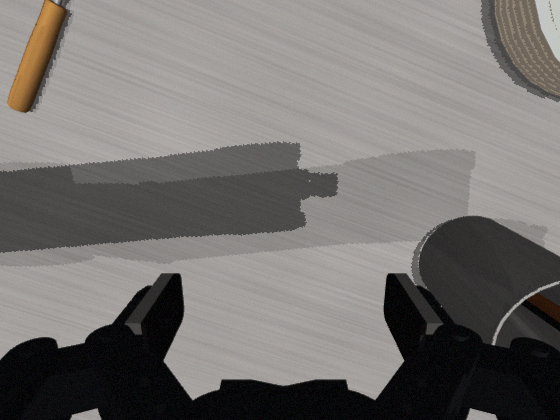

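```bash
python3 - <<'E'
from h import *
for n,pts in [('scene',dict(bread=(333,218),patty=(309,201),tin=(309,213),big=(387,237),purple=(299,244),plate=(268,285),handle=(203,260),foot=(163,328),hood=(207,277),ram=(330,267),mill=(361,230),oil=(389,158),jug=(216,315),armend=(135,297),spoon=(141,250))),
 ('side',dict(bread=(221,288),patty=(270,302),tin=(253,270),big=(130,290),plate=(253,218),handle=(290,132),hood=(290,150),foot=(309,179),jug=(259,150),ram=(199,237)))]:
    c,im,d=load(n+'0'); W=cloud(c,d)
    for k,(u,v) in pts.items(): print(n,k,np.nanmedian(W[v-1:v+2,u-1:u+2],axis=(0,1)).round(3),im[v,u])
c,im,d=load('scene0')
cv2.imwrite('pics/crop_s.png',cv2.resize(im[170:360,110:420,::-1],None,fx=2.5,fy=2.5,interpolation=cv2.INTER_CUBIC))
c,im,d=load('side0')
cv2.imwrite('pics/crop_d.png',cv2.resize(im[100:330,110:420,::-1],None,fx=2.5,fy=2.5,interpolation=cv2.INTER_CUBIC))
E
```

```text
scene bread [0.587 0.25  0.036] [161 119  60]
scene patty [0.467 0.251 0.029] [67 36 17]
scene tin [0.524 0.196 0.05 ] [164 163 155]
scene big [0.766 0.328 0.032] [160 118  60]
scene purple [0.587 0.09  0.02 ] [ 88  34 109]
scene plate [ 0.639 -0.091  0.005] [162 169 153]
scene handle [ 0.601 -0.277  0.244] [31 30 29]
scene foot [ 0.568 -0.421  0.024] [55 56 53]
scene hood [ 0.618 -0.281  0.189] [96 97 93]
scene ram [0.717 0.106 0.006] [152 155 141]
scene mill [0.754 0.188 0.155] [55 30 14]
scene oil [0.633 0.45  0.227] [86 62 21]
scene jug [ 0.667 -0.299  0.082] [80 80 74]
scene armend [ 0.554 -0.459  0.197] [44 47 44]
scene spoon [ 0.262 -0.322  0.018] [145 111  65]
side bread [0.574 0.269 0.038] [136 105  65]
side patty [0.454 0.268 0.03 ] [64 46 32]
side tin [0.523 0.196 0.051] [141 140 131]
side big [0.774 0.34  0.031] [133 104  65]
side plate [ 0.639 -0.09   0.008] [146 153 134]
side handle [ 0.577 -0.256  0.238] [24 25 24]
side hood [ 0.571 -0.241  0.185] [95 96 91]
side foot [ 0.541 -0.39   0.021] [45 46 43]
side jug [ 0.725 -0.366  0.117] [81 80 75]
side ram [0.737 0.073 0.02 ] [126 123 107]
```

View pics/crop_s.png

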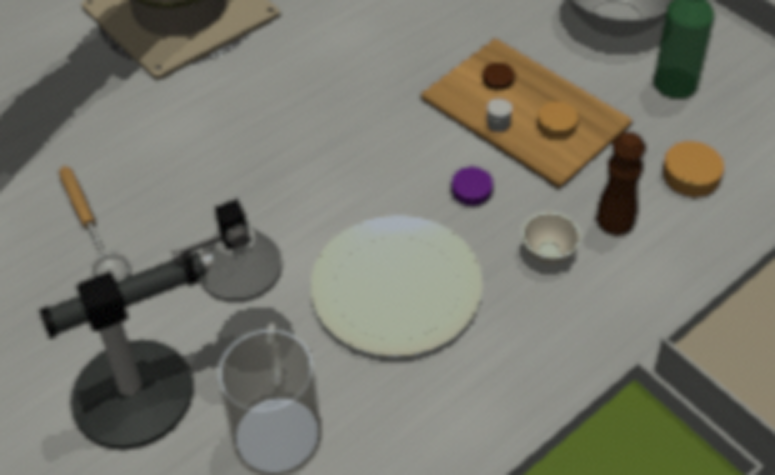

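View pics/crop_d.png

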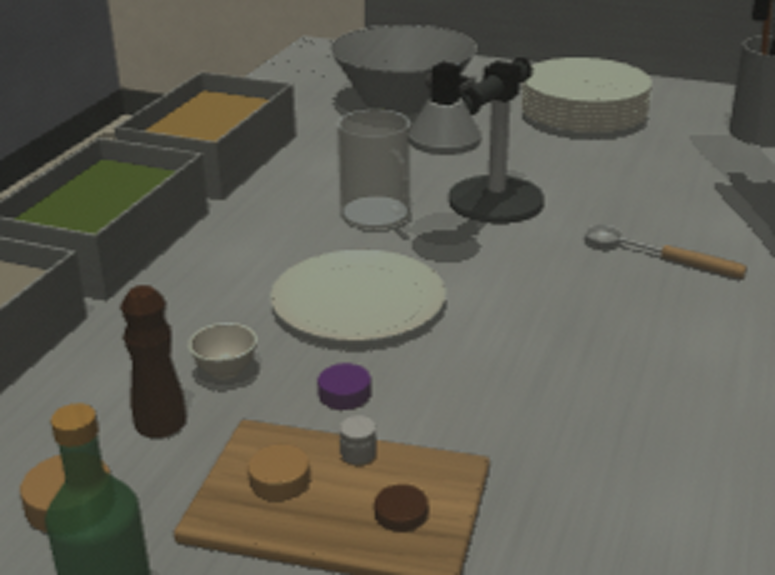

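```bash
cat >> h.py <<'E'
def circ(P):
    P=np.asarray(P); A=np.c_[2*P,np.ones(len(P))]; s=np.linalg.lstsq(A,(P**2).sum(1),rcond=None)[0]
    return s[:2],np.sqrt(s[2]+s[0]**2+s[1]**2)
def topdisc(W,xy,r,zlo,zhi):
    m=(np.hypot(W[...,0]-xy[0],W[...,1]-xy[1])<r)&(W[...,2]>zlo)&(W[...,2]<zhi)
    m=m.astype(np.uint8); n,l,s,_=cv2.connectedComponentsWithStats(m); k=1+np.argmax(s[1:,4]); m=(l==k)
    P=W[m]; (c,rr)=cv2.minEnclosingCircle(P[:,:2].astype(np.float32))
    return np.array(c),rr,P.mean(0),m
def discplane(c,im,m,z):
    cs,_=cv2.findContours(m.astype(np.uint8),cv2.RETR_EXTERNAL,cv2.CHAIN_APPROX_NONE)
    q=max(cs,key=len)[:,0]; P=np.array([onplane(c,u,v,z)[:2] for u,v in q]); return circ(P)
E
python3 - <<'E'
from h import *
for n in ['scene','side']:
    c,im,d=load(n+'0'); W=cloud(c,d)
    for k,xy,r,zl,zh,z in [('bread',(.58,.26),.05,.03,.05,.037),('patty',(.461,.26),.045,.0235,.045,.029),('big',(.768,.33),.06,.022,.05,.032),('tin',(.523,.196),.03,.044,.06,.05),('handle',(.59,-.265),.05,.23,.27,.251),('plate',(.64,-.09),.14,.009,.03,.016)]:
        cc,rr,mn,m=topdisc(W,xy,r,zl,zh); pc,pr=discplane(c,im,m,z)
        print(n,k,'enc',cc.round(4),round(rr,4),'mean',mn.round(4),'ray',pc.round(4),round(pr,4),m.sum())
E
```

```text
scene bread enc [0.5833 0.2562] 0.031 mean [0.5825 0.2551 0.037 ] ray [0.5825 0.2554] 0.0284 166
scene patty enc [0.4575 0.258 ] 0.0266 mean [0.459  0.2582 0.0295] ray [0.4583 0.259 ] 0.0234 101
scene big enc [0.7606 0.3362] 0.0449 mean [0.7626 0.3348 0.0305] ray [0.7629 0.3339] 0.0408 366
scene tin enc [0.5253 0.1984] 0.0186 mean [0.526  0.1963 0.0499] ray [0.5262 0.1962] 0.0164 60
scene handle enc [ 0.5952 -0.2723] 0.0212 mean [ 0.5955 -0.2733  0.2449] ray [ 0.6006 -0.2754] 0.0216 163
scene plate enc [ 0.6384 -0.0873] 0.1093 mean [ 0.6341 -0.0845  0.0135] ray [ 0.6383 -0.0875] 0.1056 1029
side bread enc [0.5783 0.2596] 0.0296 mean [0.5768 0.2623 0.037 ] ray [0.577  0.2617] 0.0297 361
side patty enc [0.4561 0.2626] 0.0257 mean [0.4547 0.2647 0.0292] ray [0.4549 0.2642] 0.0252 294
side big enc [0.7711 0.3461] 0.0387 mean [0.7743 0.3522 0.0313] ray [0.7706 0.3513] 0.0297 286
side tin enc [0.5221 0.1979] 0.018 mean [0.5223 0.1996 0.0503] ray [0.5224 0.199 ] 0.0174 119
side handle enc [ 0.5905 -0.2656] 0.0211 mean [ 0.5863 -0.2624  0.2431] ray [ 0.5777 -0.2429] 0.0319 100
side plate enc [ 0.6352 -0.091 ] 0.1113 mean [ 0.6449 -0.105   0.0133] ray [ 0.6382 -0.0892] 0.105 724
```

```bash
python3 -m pendant '[[1,0,-0.8,0,0],[2,-1,-0.8,0,0],[2.5,-2.4,-0.8,0,0],[3,-4,-0.8,0,0],[3.2,-5.5,-0.8,0,0]]'
```

```text
clock: 0.78
position: [0.2614, -0.3355, 0.263]
ee_rot: [0.984, 0.177, -0.0, -0.0]
ft_force: [0.7, 0.5, 0.5]
grip_width: 1.004
```

```bash
cat >> h.py <<'E'
def go(x,y,z,yaw=None):
    o=manip.get_obs(); M=R.from_quat(o['ee_rot']).as_matrix(); p=o['position']
    d=M.T@(np.array([x,y,z])-p)/0.04
    cur=np.degrees(np.arctan2(M[1,1],M[0,1]))
    s='' if yaw is None else f' turn {-(((yaw-cur+90)%180)-90)/6:.2f}'
    print('clk',round(o['clock'],2),'pos',p.round(4),'shift',d.round(3),'|d|',round(np.linalg.norm(d),2),'tooly yaw',cur.round(1),'tilt',M[2].round(4),s,'j',o['joint_pos'].round(2),'g',round(o['grip_width'],3))
E
python3 - <<'E'
from h import *
go(.50,.22,.26)
E
```

```text
clk 0.78 pos [ 0.2614 -0.3355  0.263 ] shift [ 10.433 -10.936   0.074] |d| 15.11 tooly yaw -69.6 tilt [-1.e-04 -0.e+00 -1.e+00]  j [ 1.02 -0.12 -0.2   1.89 -0.02  1.37 -0.39] g 1.004
```

```bash
python3 -m pendant '[[1.0,-1.1,0,0,0],[2,-2.2,0,0,0],[3,-3.3,0,0,0],[4,-4.3,0,0,0],[5,-5.4,0,0,0]]'; python3 -m pendant '[[1.0,-1.1,0,0,0],[2,-2.2,0,0,0],[3,-3.3,0,0,0],[4,-4.3,0,0,0],[5,-5.4,0,0,0]]'; python3 -m pendant '[[0.4,0,0,0,0],[0.4,0,0,0,0]]'
python3 - <<'E'
from h import *
go(.58,.258,.26)
c,im,d=snap('wrist','w1'); W=cloud(c,d)
for k,xy,r,zl,zh,z in [('bread',(.58,.26),.05,.03,.05,.037),('patty',(.461,.26),.045,.0235,.045,.029),('tin',(.523,.196),.03,.044,.06,.05)]:
    try:
        cc,rr,mn,m=topdisc(W,xy,r,zl,zh); pc,pr=discplane(c,im,m,z)
        print(k,'enc',cc.round(4),round(rr,4),'mean',mn.round(4),'ray',pc.round(4),round(pr,4),m.sum())
    except Exception as e: print(k,e)
E
```

```text
clock: 1.4
position: [0.3741, -0.064, 0.2634]
ee_rot: [0.984, 0.176, 0.0, 0.0]
ft_force: [0.3, -0.8, 0.3]
grip_width: 0.999
clock: 2.02
position: [0.4873, 0.2072, 0.2635]
ee_rot: [0.985, 0.175, 0.001, 0.0]
ft_force: [0.7, -0.6, 1.0]
grip_width: 0.997
clock: 2.28
position: [0.5014, 0.2124, 0.2625]
ee_rot: [0.984, 0.177, -0.001, -0.001]
ft_force: [0.4, -0.3, -0.2]
grip_width: 1.0
clk 2.27 pos [0.5014 0.2124 0.2625] shift [ 2.239 -0.382  0.06 ] |d| 2.27 tooly yaw -69.6 tilt [-0.0014 -0.0018 -1.    ]  j [ 0.41  0.29 -1.06  1.59  0.25  1.42 -1.89] g 1.0
bread enc [0.5806 0.2568] 0.0289 mean [0.581  0.2566 0.0374] ray [0.5806 0.2565] 0.0281 2640
patty enc [0.4579 0.2597] 0.0249 mean [0.4587 0.2597 0.0292] ray [0.4583 0.2596] 0.0244 1473
tin enc [0.5245 0.1964] 0.0173 mean [0.5248 0.1966 0.0504] ray [0.5246 0.1965] 0.0167 849
```

View pics/w1.png

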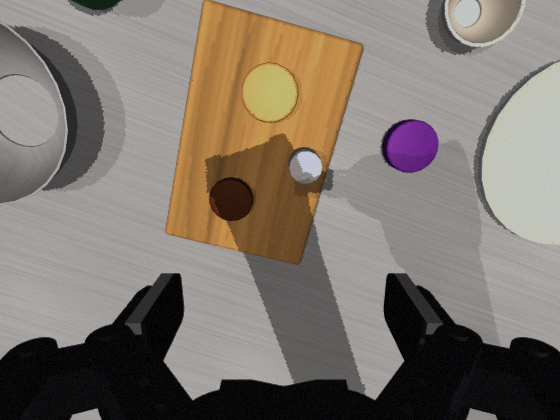

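```bash
python3 -m pendant '[[0.6,-0.1,0.2,-1.7,0],[1.2,-0.2,0.6,-3.4,0],[1.8,-0.3,1.2,-5.1,0],[2.25,-0.38,2.0,-6.8,0],[2.25,-0.38,2.8,-8.5,0]]'; python3 -m pendant '[[0,0,0.6,0,0],[0,0,0.6,0,0]]'
python3 - <<'E'
from h import *
go(.5806,.2567,.018,-11.5)
E
```

```text
clock: 2.95
position: [0.5809, 0.2565, 0.1506]
ee_rot: [0.811, 0.585, 0.0, 0.0]
ft_force: [0.4, -0.9, 0.3]
grip_width: 1.002
clock: 3.2
position: [0.5796, 0.2554, 0.1262]
ee_rot: [0.813, 0.582, -0.001, 0.0]
ft_force: [-0.4, -0.7, 0.9]
grip_width: 1.0
clk 3.2 pos [0.5796 0.2554 0.1262] shift [0.047 0.015 2.705] |d| 2.71 tooly yaw -18.7 tilt [-0.0027 -0.0012 -1.    ]  turn -1.21 j [ 0.26  0.67 -1.07  1.52  0.6   1.31 -1.21] g 1.0
```

```bash
python3 -m pendant '[[0.04,0.02,0.7,-0.3,0],[0.04,0.02,1.4,-0.6,0],[0.04,0.02,2.0,-1,0],[0.04,0.02,2.5,-1.2,0],[0.04,0.02,2.68,-1.2,0]]'; python3 -m pendant '[[0,0,0,0,0],[0,0,0,0,0]]'
python3 - <<'E'
from h import *
go(.5806,.2567,.018,-11.5)
snap('wrist','w2')
E
```

```text
clock: 3.82
position: [0.5814, 0.2582, 0.0192]
ee_rot: [0.774, 0.633, -0.0, -0.0]
ft_force: [0.5, -0.2, 0.4]
grip_width: 0.999
clock: 4.08
position: [0.5821, 0.259, 0.021]
ee_rot: [0.774, 0.633, 0.001, 0.0]
ft_force: [0.7, -0.8, 0.6]
grip_width: 0.998
clk 4.08 pos [0.5821 0.259  0.021 ] shift [-0.064 -0.026  0.076] |d| 0.1 tooly yaw -11.5 tilt [ 8.0e-04  1.1e-03 -1.0e+00]  turn 0.00 j [ 0.22  0.8  -1.01  1.59  0.72  1.17 -1.15] g 0.998
```

View pics/w2.png

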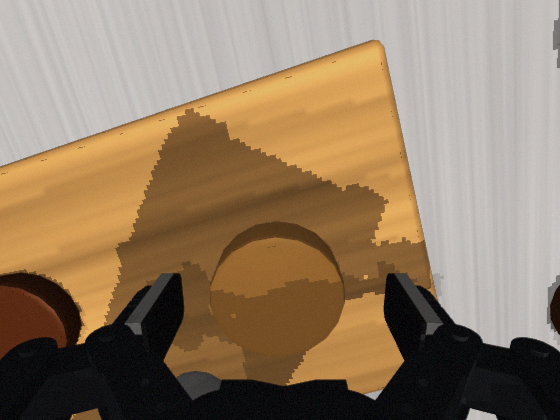

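```bash
python3 -m pendant '[[-0.05,0,0.08,0,0],[-0.05,0,0.08,0,0.2],[-0.05,0,0.08,0,0.4],[-0.05,0,0.08,0,0.5],[-0.05,0,0.08,0,0.5]]' 30; python3 -m pendant '[[0,0,0,0,0.5],[0,0,0,0,0.5],[0,0,-0.2,0,0.5],[0,0,-0.6,0,0.5],[0,0,-1.2,0,0.5]]'
python3 - <<'E'
from h import *
go(.637,-.089,.1,-11.5)
snap('wrist','w3')
E
```

```text
clock: 4.75
position: [0.5815, 0.2567, 0.0173]
ee_rot: [0.774, 0.633, 0.0, 0.0]
ft_force: [-0.9, -1.3, 5.9]
grip_width: 0.663
clock: 5.38
position: [0.5811, 0.2566, 0.0661]
ee_rot: [0.774, 0.633, -0.0, -0.0]
ft_force: [-0.1, 0.4, -0.8]
grip_width: 0.66
clk 5.38 pos [0.5811 0.2566 0.0661] shift [-8.191  3.087 -0.847] |d| 8.79 tooly yaw -11.5 tilt [-1.e-04 -4.e-04 -1.e+00]  turn 0.01 j [ 0.25  0.75 -1.05  1.57  0.68  1.23 -1.12] g 0.66
```

View pics/w3.png

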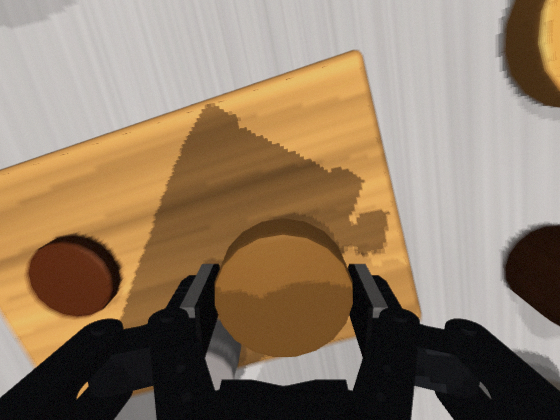

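```bash
python3 -m pendant '[[-0.2,0.1,-1,0,0.5],[-1.2,0.5,-1.4,0,0.5],[-2.4,0.9,-1.4,0,0.5],[-3.6,1.3,-1.4,0,0.5],[-4.8,1.8,-1.4,0,0.5]]' 30
python3 - <<'E'
from h import *
c,im,d=load('w3'); W=cloud(c,d)
cc,rr,mn,m=topdisc(W,(.581,.257),.045,.078,.092); print(cc,rr,mn,W[300,283],discplane(c,im,m,mn[2]))
c,im,d=load('w1'); W=cloud(c,d)
m=(W[...,2]>.0035)&(np.hypot(W[...,0]-.637,W[...,1]+.089)<.13)
ed=[]
for v in range(60,245,3):
    u=np.where(m[v,440:])[0]
    if len(u): 
        uu=440+u[0]; ed.append(onplane(c,uu,v,.015)[:2]); 
ed=np.array(ed); print(circ(ed),len(ed))
# fixed radius fit
from scipy.optimize import least_squares
print(least_squares(lambda p:np.hypot(*(ed-p).T)-.108,[.637,-.089],loss='soft_l1',f_scale=.002).x)
go(.6385,-.089,.1)
c,im,d=snap('wrist','w4'); c,im,d=snap('scene','s4'); 
E
```

```text
clock: 6.05
position: [0.614, 0.0528, 0.1226]
ee_rot: [0.774, 0.633, 0.001, 0.001]
ft_force: [0.4, -0.6, -1.1]
grip_width: 0.661
[0.58376449 0.26255876] 0.0419851653277874 [0.58324843 0.25975575 0.08594909] [0.58239732 0.2565289  0.08634736] (array([0.58305446, 0.25866024]), np.float64(0.03181223108069962))
(array([ 0.63963353, -0.09128575]), np.float64(0.10756292353099887)) 61
[ 0.63984351 -0.09175534]
clk 6.05 pos [0.614  0.0528 0.1226] shift [-3.352  1.303  0.567] |d| 3.64 tooly yaw -11.4 tilt [ 1.0e-04  1.8e-03 -1.0e+00]  j [ 0.63  0.66 -1.11  1.57  0.61  1.29 -0.76] g 0.661
```

View pics/w4.png

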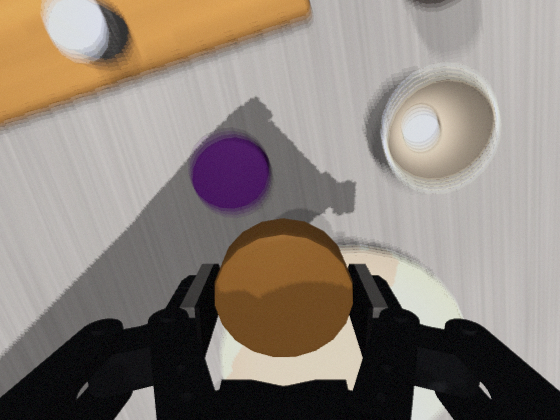

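```bash
python3 -m pendant '[[-1,0.35,0,0,0.5],[-2.2,0.85,0.1,0,0.5],[-3.1,1.2,0.4,0,0.5],[-3.37,1.31,0.9,0,0.5],[-3.37,1.31,1.3,0,0.5]]'; python3 -m pendant '[[0,0,0.3,0,0.5],[0,0,0.6,0,0.5]]'
python3 - <<'E'
from h import *
go(.639,-.0895,.009,-11.5)
E
```

```text
clock: 6.78
position: [0.6382, -0.0885, 0.0684]
ee_rot: [0.775, 0.633, 0.0, -0.0]
ft_force: [-0.6, 1.0, -0.5]
grip_width: 0.663
clock: 7.02
position: [0.6383, -0.0866, 0.0446]
ee_rot: [0.774, 0.634, 0.0, -0.0]
ft_force: [-0.1, -0.0, 0.3]
grip_width: 0.664
clk 7.03 pos [ 0.6383 -0.0866  0.0446] shift [-0.067  0.032  0.891] |d| 0.89 tooly yaw -11.3 tilt [ 4.e-04  3.e-04 -1.e+00]  turn 0.03 j [ 0.77  0.78 -1.02  1.56  0.7   1.2  -0.57] g 0.664
```

```bash
python3 -m pendant '[[-0.05,0.02,0.3,0,0.5],[-0.05,0.02,0.6,0,0.5],[-0.05,0.02,0.8,0,0.5],[-0.05,0.02,0.84,0,0.5],[-0.05,0.02,0.84,0,0.5]]';  python3 - <<'E'
from h import *
go(.639,-.0895,.008,-11.5)
E
```

```text
clock: 7.65
position: [0.6388, -0.0904, 0.0116]
ee_rot: [0.774, 0.633, 0.0, 0.0]
ft_force: [-0.4, 0.0, 0.4]
grip_width: 0.662
clk 7.65 pos [ 0.6388 -0.0904  0.0116] shift [0.024 0.001 0.089] |d| 0.09 tooly yaw -11.5 tilt [ 1.e-04  4.e-04 -1.e+00]  turn 0.00 j [ 0.76  0.82 -0.99  1.57  0.73  1.16 -0.59] g 0.662
```

```bash
python3 -m pendant '[[0,0,0.03,0,0.5],[0,0,0.06,0,0.5],[0,0,0.06,0,0.5]]'; python3 -m pendant '[[0,0,0.03,0,0.5],[0,0,0.03,0,0.5]]'
```

```text
clock: 8.02
position: [0.6386, -0.0905, 0.0089]
ee_rot: [0.774, 0.633, -0.0, 0.0]
ft_force: [-0.5, -0.4, 0.6]
grip_width: 0.662
clock: 8.28
position: [0.6387, -0.0905, 0.0083]
ee_rot: [0.774, 0.633, -0.0, 0.0]
ft_force: [-3.2, -0.3, 6.2]
grip_width: 0.664
```

```bash
python3 -m pendant '[[0,0,-0.02,0,0.4],[0,0,-0.02,0,0.3],[0,0,-0.02,0,0.2],[0,0,-0.02,0,0.1],[0,0,-0.02,0,0]]'; python3 -m pendant '[[0,0,0,0,0],[0,0,-0.1,0,0],[0,0,-0.5,0,0],[0,0,-1.2,0,0],[0,0,-2,0,0]]'; python3 -m pendant '[[0.8,-0.3,-0.8,0,0],[1.8,-0.7,-0.8,0,0],[2.8,-1,-0.8,0,0],[3.6,-1.4,-0.8,0,0],[3.6,-1.4,-0.8,0,0]]'
python3 - <<'E'
from h import *
for n in ['scene','side']:
    c,im,d=snap(n,n+'5'); W=cloud(c,d)
    for k,xy,r,zl,zh,z in [('bread',(.6387,-.09),.05,.022,.05,.028),('patty',(.458,.26),.045,.0235,.045,.029)]:
        cc,rr,mn,m=topdisc(W,xy,r,zl,zh); pc,pr=discplane(c,im,m,z)
        print(n,k,'enc',cc.round(4),round(rr,4),'mean',mn.round(4),'ray',pc.round(4),round(pr,4),m.sum())
go(.458,.2597,.1,-11.5)
c,im,d=load('scene5'); a=im[220:330,210:330,::-1]
c,im,d=load('side5'); b=im[165:275,195:315,::-1]
cv2.imwrite('pics/c5.png',cv2.resize(np.hstack([a,b]),None,fx=3,fy=3,interpolation=cv2.INTER_CUBIC))
E
```

```text
clock: 8.9
position: [0.6386, -0.0904, 0.0085]
ee_rot: [0.774, 0.633, 0.0, 0.0]
ft_force: [0.9, 0.0, 0.1]
grip_width: 0.999
clock: 9.52
position: [0.6386, -0.0903, 0.0903]
ee_rot: [0.774, 0.633, 0.0, 0.0]
ft_force: [-0.6, -0.4, 0.5]
grip_width: 0.999
clock: 10.15
position: [0.6115, 0.0658, 0.1222]
ee_rot: [0.772, 0.635, 0.001, 0.0]
ft_force: [0.3, -0.1, 0.3]
grip_width: 1.001
scene bread enc [ 0.6407 -0.0881] 0.0306 mean [ 0.6416 -0.0909  0.0278] ray [ 0.6415 -0.0907] 0.028 231
scene patty enc [0.4757 0.2698] 0.0126 mean [0.4764 0.2709 0.029 ] ray [0.4561 0.2529] 0.0286 6
side bread enc [ 0.6374 -0.0861] 0.0309 mean [ 0.6358 -0.0809  0.028 ] ray [ 0.6366 -0.0827] 0.0266 140
side patty enc [0.4555 0.2624] 0.0259 mean [0.4544 0.2647 0.0293] ray [0.4546 0.2639] 0.0251 290
clk 10.25 pos [0.6127 0.0616 0.1214] shift [ 4.088 -4.773  0.528] |d| 6.31 tooly yaw -11.5 tilt [-5.0e-04  1.1e-03 -1.0e+00]  turn 0.01 j [ 0.62  0.66 -1.11  1.58  0.61  1.29 -0.78] g 1.0
```

View pics/c5.png

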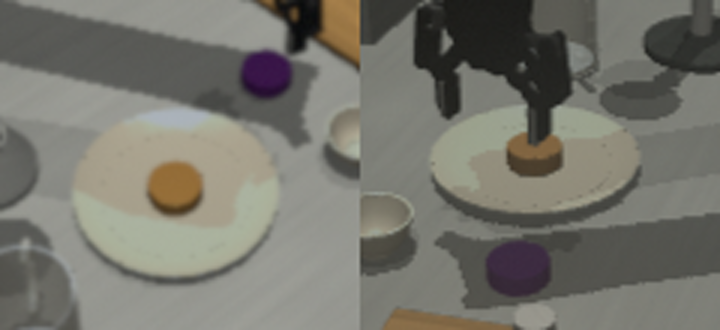

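```bash
python3 -m pendant '[[0.8,-0.95,0,0,0],[1.65,-1.9,0,0,0],[2.45,-2.85,0,0,0],[3.3,-3.8,0,0,0],[4.1,-4.78,0,0,0]]'; python3 -m pendant '[[0,0,0.5,0,0],[0,0,1,0,0],[0,0,1,0,0]]'
python3 - <<'E'
from h import *
go(.458,.2597,.017,-11.5)
c,im,d=snap('wrist','w6'); W=cloud(c,d)
cc,rr,mn,m=topdisc(W,(.458,.26),.045,.0225,.04); pc,pr=discplane(c,im,m,.029)
print('enc',cc.round(4),round(rr,4),'mean',mn.round(4),'ray',pc.round(4),round(pr,4),m.sum())
E
```

```text
clock: 10.88
position: [0.4577, 0.2605, 0.121]
ee_rot: [0.775, 0.632, 0.0, 0.0]
ft_force: [0.2, 0.4, 0.4]
grip_width: 0.996
clock: 11.25
position: [0.4579, 0.2584, 0.0787]
ee_rot: [0.775, 0.632, -0.002, -0.0]
ft_force: [-0.6, -0.5, 0.0]
grip_width: 0.998
clk 11.25 pos [0.4579 0.2584 0.0787] shift [3.600e-02 1.000e-03 1.542e+00] |d| 1.54 tooly yaw -11.6 tilt [-0.0021 -0.0023 -1.    ]  turn -0.02 j [ 0.36  0.55 -1.18  1.85  0.56  1.14 -1.22] g 0.998
enc [0.4572 0.2602] 0.025 mean [0.4575 0.2618 0.0292] ray [0.4573 0.2611] 0.0245 5083
```

View pics/w6.png

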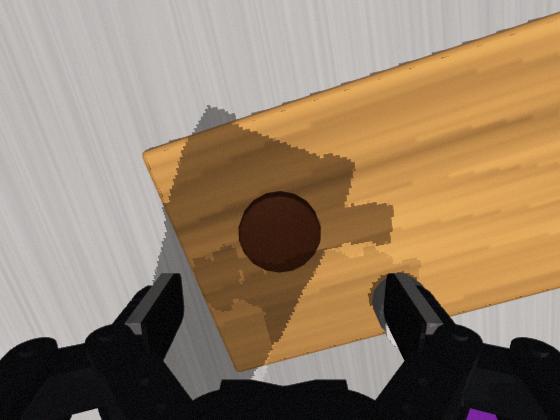

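```bash
python3 -m pendant '[[0.02,0,0.5,0,0],[0.02,0,1,0,0],[0.02,0,1.4,0,0],[0.02,0,1.56,0,0],[0.02,0,1.56,0,0]]'; python3 -m pendant '[[0,0,0,0,0],[0,0,0,0,0]]'
python3 - <<'E'
from h import *
go(.4575,.260,.0165,-11.5)
E
```

```text
clock: 11.92
position: [0.4575, 0.2614, 0.0178]
ee_rot: [0.774, 0.633, -0.0, -0.0]
ft_force: [1.0, 0.1, -0.4]
grip_width: 0.998
clock: 12.18
position: [0.4581, 0.2615, 0.0186]
ee_rot: [0.774, 0.633, 0.0, 0.0]
ft_force: [-0.3, 0.1, 1.4]
grip_width: 0.998
clk 12.18 pos [0.4581 0.2615 0.0186] shift [-0.039 -0.007  0.052] |d| 0.07 tooly yaw -11.5 tilt [ 4.e-04  9.e-04 -1.e+00]  turn 0.00 j [ 0.29  0.63 -1.1   1.89  0.65  1.04 -1.28] g 0.998
```

```bash
python3 -m pendant '[[-0.04,0,0.04,0,0.1],[-0.04,0,0.04,0,0.3],[-0.04,0,0.04,0,0.5],[-0.04,0,0.04,0,0.6],[-0.04,0,0.04,0,0.6]]' 30; python3 -m pendant '[[0,0,0,0,0.6],[0,0,0,0,0.6]]'
```

```text
clock: 12.8
position: [0.4575, 0.2597, 0.0169]
ee_rot: [0.774, 0.633, -0.0, 0.0]
ft_force: [-1.3, -3.1, 5.7]
grip_width: 0.563
clock: 13.05
position: [0.4575, 0.2597, 0.0169]
ee_rot: [0.774, 0.633, -0.0, 0.0]
ft_force: [-2.1, -2.2, 5.8]
grip_width: 0.566
```

```bash
python3 -m pendant '[[0,0,-0.2,0,0.6],[0,0,-0.7,0,0.6],[0,0,-1.4,0,0.6],[0,0,-2.2,0,0.6],[0,0,-2.6,0,0.6]]'
python3 - <<'E'
from h import *
go(.639,-.089,.11,-11.5)
c,im,d=snap('wrist','w7'); W=cloud(c,d)
W2=W[295,283]; print(W2, im[295,283])
E
```

```text
clock: 13.68
position: [0.458, 0.2603, 0.1229]
ee_rot: [0.774, 0.633, 0.001, 0.0]
ft_force: [0.7, 0.3, -1.9]
grip_width: 0.563
clk 13.68 pos [0.458  0.2603 0.1229] shift [-7.659  6.171  0.327] |d| 9.84 tooly yaw -11.5 tilt [ 0.0012  0.0022 -1.    ]  turn 0.01 j [ 0.41  0.5  -1.23  1.81  0.5   1.2  -1.18] g 0.563
[0.45866814 0.25740009 0.13442454] [45 22 10]
```

View pics/w7.png

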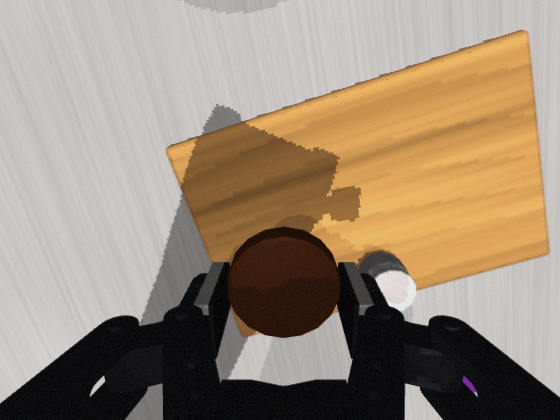

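Patty is held level between the pads at (283,282). Carry it to the plate.

```bash
python3 -m pendant '[[-0.6,0.5,0,0,0.6],[-1.6,1.3,0,0,0.6],[-2.6,2.1,0,0,0.6],[-3.6,2.9,0,0,0.6],[-4.6,3.7,0,0,0.6]]'; python3 -m pendant '[[-1,0.8,0,0,0.6],[-1.9,1.5,0,0,0.6],[-2.6,2.1,0,0,0.6],[-3.0,2.4,0,0,0.6],[-3.06,2.46,0.1,0,0.6]]';  python3 -m pendant '[[0,0,0.5,0,0.6],[0,0,1,0,0.6],[0,0,1.4,0,0.6],[0,0,1.4,0,0.6]]'
python3 - <<'E'
from h import *
go(.639,-.089,.03,-11.5)
E
```

```text
clock: 14.35
position: [0.5662, 0.0482, 0.12]
ee_rot: [0.774, 0.633, -0.0, -0.0]
ft_force: [0.7, 0.0, 0.6]
grip_width: 0.564
clock: 14.98
position: [0.638, -0.09, 0.1161]
ee_rot: [0.775, 0.632, 0.0, -0.0]
ft_force: [-0.0, 1.2, -0.8]
grip_width: 0.56
clock: 15.48
position: [0.6369, -0.0892, 0.0587]
ee_rot: [0.774, 0.633, -0.001, -0.001]
ft_force: [0.3, -0.5, -0.3]
grip_width: 0.561
clk 15.47 pos [ 0.6369 -0.0892  0.0587] shift [0.015 0.053 0.717] |d| 0.72 tooly yaw -11.4 tilt [-2.0e-04 -2.6e-03 -1.0e+00]  turn 0.01 j [ 0.78  0.77 -1.03  1.55  0.68  1.23 -0.56] g 0.561
```

```bash
python3 -m pendant '[[0.02,0.03,0.3,0,0.6],[0.02,0.03,0.5,0,0.6],[0.02,0.03,0.6,0,0.6],[0.02,0.03,0.66,0,0.6],[0.02,0.03,0.66,0,0.6]]'
python3 - <<'E'
from h import *
go(.639,-.089,.03,-11.5)
E
```

```text
clock: 16.1
position: [0.6393, -0.089, 0.0341]
ee_rot: [0.774, 0.633, 0.0, 0.0]
ft_force: [0.1, -0.3, -0.2]
grip_width: 0.569
clk 16.1 pos [ 0.6393 -0.089   0.0341] shift [-0.001 -0.008  0.104] |d| 0.1 tooly yaw -11.5 tilt [-1.e-04  1.e-04 -1.e+00]  turn 0.00 j [ 0.77  0.79 -1.01  1.56  0.71  1.19 -0.58] g 0.569
```

```bash
python3 -m pendant '[[0,0,0.04,0,0.6],[0,0,0.07,0,0.6],[0,0,0.07,0,0.6]]'; python3 -m pendant '[[0,0,0.03,0,0.6],[0,0,0.03,0,0.6],[0,0,0.03,0,0.6]]'
```

```text
clock: 16.48
position: [0.6392, -0.089, 0.0313]
ee_rot: [0.774, 0.633, -0.0, 0.0]
ft_force: [-0.1, -1.2, -0.5]
grip_width: 0.564
clock: 16.85
position: [0.6393, -0.089, 0.0301]
ee_rot: [0.774, 0.633, -0.0, 0.0]
ft_force: [0.4, 0.8, -0.4]
grip_width: 0.564
```

```bash
python3 -m pendant '[[0,0,0.02,0,0.6],[0,0,0.02,0,0.6],[0,0,0.04,0,0.6],[0,0,0.04,0,0.6]]'
```

```text
clock: 17.35
position: [0.6394, -0.089, 0.0299]
ee_rot: [0.774, 0.633, -0.0, 0.0]
ft_force: [-6.5, -0.5, 12.6]
grip_width: 0.566
```

```bash
python3 -m pendant '[[0,0,-0.03,0,0.6],[0,0,-0.03,0,0.4],[0,0,-0.03,0,0.3],[0,0,-0.03,0,0.15],[0,0,-0.03,0,0]]'; python3 -m pendant '[[0,0,0,0,0],[0,0,-0.1,0,0],[0,0,-0.5,0,0],[0,0,-1.2,0,0],[0,0,-2,0,0]]'; python3 -m pendant '[[0.6,-0.2,-0.6,0,0],[1.8,-0.4,-2,0,0],[2.8,-0.6,-3.4,0,0],[3.6,-1,-4.2,0,0],[3.6,-1,-4.2,0,0]]'
python3 - <<'E'
from h import *
for n in ['scene','side']:
    c,im,d=snap(n,n+'8'); W=cloud(c,d)
    for k,xy,r,zl,zh,z in [('patty',(.6387,-.09),.05,.037,.05,.042),('plate',(.64,-.09),.14,.009,.02,.016),('handle',(.59,-.265),.05,.23,.27,.251)]:
        cc,rr,mn,m=topdisc(W,xy,r,zl,zh); pc,pr=discplane(c,im,m,z)
        print(n,k,'enc',cc.round(4),round(rr,4),'mean',mn.round(4),'ray',pc.round(4),round(pr,4),m.sum())
go(.595,-.27,.32,-11.5)
c,im,d=load('scene8'); a=im[220:330,170:330,::-1]
c,im,d=load('side8'); b=im[120:230,195:355,::-1]
cv2.imwrite('pics/c8.png',cv2.resize(np.vstack([a,b]),None,fx=2.7,fy=2.7,interpolation=cv2.INTER_CUBIC))
c,im,d=snap('wrist','w8')
E
```

```text
clock: 17.98
position: [0.6393, -0.089, 0.0296]
ee_rot: [0.774, 0.633, -0.0, 0.0]
ft_force: [0.6, 0.1, -0.4]
grip_width: 0.996
clock: 18.6
position: [0.6393, -0.0889, 0.1116]
ee_rot: [0.774, 0.633, 0.0, 0.0]
ft_force: [0.3, -0.6, 0.8]
grip_width: 1.004
clock: 19.23
position: [0.6279, 0.0673, 0.2828]
ee_rot: [0.772, 0.636, 0.003, 0.001]
ft_force: [0.1, -0.2, -0.9]
grip_width: 0.998
scene patty enc [ 0.6415 -0.089 ] 0.0263 mean [ 0.6422 -0.0892  0.0421] ray [ 0.6421 -0.0892] 0.0241 171
scene plate enc [ 0.6363 -0.0884] 0.1098 mean [ 0.6345 -0.0863  0.0134] ray [ 0.6384 -0.0877] 0.1055 990
scene handle enc [ 0.5937 -0.2731] 0.0227 mean [ 0.5953 -0.2732  0.2453] ray [ 0.6004 -0.276 ] 0.0217 161
side patty enc [ 0.6392 -0.0851] 0.0254 mean [ 0.6373 -0.0831  0.0421] ray [ 0.6375 -0.0833] 0.0247 123
side plate enc [ 0.6369 -0.0899] 0.1101 mean [ 0.6467 -0.1043  0.0135] ray [ 0.6382 -0.0893] 0.1049 712
side handle enc [ 0.5923 -0.2681] 0.021 mean [ 0.5867 -0.2623  0.2427] ray [ 0.579  -0.2416] 0.0325 103
clk 19.32 pos [0.6283 0.062  0.2787] shift [-8.301  0.814 -1.029] |d| 8.4 tooly yaw -11.3 tilt [-1.0e-04  1.5e-03 -1.0e+00]  turn 0.03 j [ 0.6   0.57 -1.17  1.33  0.52  1.57 -0.7 ] g 1.001
```

View pics/c8.png

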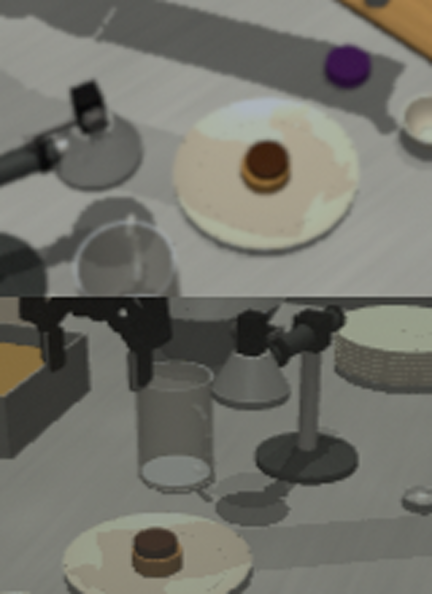

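View pics/w8.png

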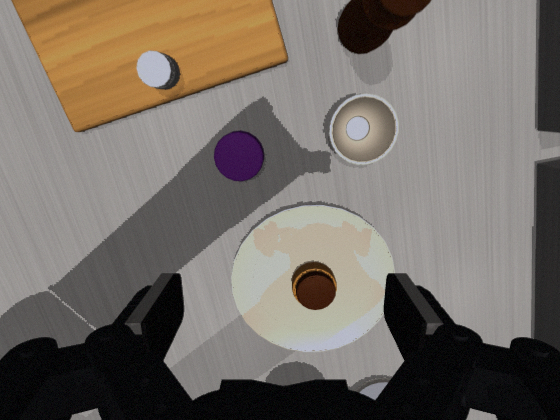

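```bash
python3 - <<'E'
from h import *
np.set_printoptions(suppress=True)
for n in ['scene','side']:
    c,im,d=load(n+'8'); W=cloud(c,d)
    def sel(xy,r,zl,zh):
        return W[(np.hypot(W[...,0]-xy[0],W[...,1]-xy[1])<r)&(W[...,2]>zl)&(W[...,2]<zh)]
    f=sel((.56,-.42),.12,.01,.05); print(n,'foot',cv2.minEnclosingCircle(f[:,:2].astype(np.float32)),f[:,2].mean())
    h=sel((.595,-.27),.08,.152,.20); cc,rr=cv2.minEnclosingCircle(h[:,:2].astype(np.float32)); print('hood all',cc,rr,len(h))
    for zl in [.15,.16,.17,.18]:
        q=sel((.595,-.27),.07,zl,zl+.01); 
        if len(q)>5:print(zl,circ(q[:,:2]),len(q))
    t=sel((.58,-.36),.13,.175,.22)
    t=t[(t[:,1]<-.325)]; 
    vx=cv2.fitLine(t[:,:2].astype(np.float32),cv2.DIST_HUBER,0,.01,.01).ravel(); print('tube',vx,np.degrees(np.arctan2(vx[1],vx[0])),len(t),t[:,2].max())
    b=sel((.593,-.268),.05,.215,.27); print('handle',cv2.minAreaRect(b[:,:2].astype(np.float32)),b.min(0),b.max(0))
    b=b[b[:,2]>.243]; print('handle top',cv2.minAreaRect(b[:,:2].astype(np.float32)),len(b),b[:,2].max())
E
```

```text
scene foot ((0.5633934736251831, -0.43138372898101807), 0.08700215071439743) 0.017403609195950097
hood all (0.5898394584655762, -0.28722089529037476) 0.06205439567565918 702
0.15 (array([ 0.58884461, -0.27016011]), np.float64(0.045795684845935394)) 71
0.16 (array([ 0.58959003, -0.27034114]), np.float64(0.0428013426165504)) 141
0.17 (array([ 0.58529506, -0.2730473 ]), np.float64(0.04124103585456618)) 139
0.18 (array([ 0.5868177 , -0.27994697]), np.float64(0.035211249515712445)) 154
tube [ 0.25435424  0.9671111   0.5739876  -0.37788713] 75.26467 868 0.2191150732311118
handle ((0.5869804620742798, -0.27785879373550415), (0.055580608546733856, 0.04280064254999161), 36.79171371459961) [ 0.57387004 -0.31164039  0.21509589] [ 0.61716268 -0.25588661  0.25524399]
handle top ((0.588760256767273, -0.2703847289085388), (0.028517862781882286, 0.0317111574113369), 76.4752197265625) 103 0.2552439913477422
side foot ((0.5516248941421509, -0.4142489433288574), 0.0733998492360115) 0.018616580625327974
hood all (0.5765430927276611, -0.2811727523803711) 0.06400316208600998 494
0.15 (array([ 0.58660146, -0.26966161]), np.float64(0.045254228114823394)) 72
0.16 (array([ 0.58681309, -0.26882692]), np.float64(0.0429458067350007)) 111
0.17 (array([ 0.58772316, -0.27671191]), np.float64(0.04353252040914814)) 105
0.18 (array([ 0.58821725, -0.28086766]), np.float64(0.0413637598328869)) 104
tube [ 0.2612788   0.96526337  0.54799485 -0.39089864] 74.85404 280 0.21974445421585592
handle ((0.5810376405715942, -0.27741366624832153), (0.05704798176884651, 0.03942533954977989), 43.860107421875) [ 0.5716647  -0.31020717  0.21534736] [ 0.61216763 -0.25194805  0.25345729]
handle top ((0.5871678590774536, -0.26619550585746765), (0.028316577896475792, 0.028707025572657585), 76.80155181884766) 50 0.25345728974864645
```

```bash
python3 -m pendant '[[-0.4,0.3,-0.6,0,0],[-1.2,0.7,-1.4,0,0],[-2.2,0.8,-2.2,0,0],[-3.2,0.8,-2.4,0,0],[-4.2,0.8,-2.4,0,0]]'; python3 -m pendant '[[-1,0,0,0,0],[-2,0,0,0,0],[-2.6,0,0,0,0],[-2.6,0,0,0,0]]'
python3 - <<'E'
from h import *
go(.595,-.27,.32,-11.5)
c,im,d=snap('wrist','w9')
E
```

```text
clock: 20.0
position: [0.6262, -0.1135, 0.3731]
ee_rot: [0.775, 0.632, -0.0, -0.0]
ft_force: [0.6, -0.1, -0.5]
grip_width: 0.998
clock: 20.5
position: [0.605, -0.2167, 0.3721]
ee_rot: [0.776, 0.631, -0.001, -0.001]
ft_force: [-0.4, 0.9, -0.4]
grip_width: 0.998
clk 20.5 pos [ 0.605  -0.2167  0.3721] shift [-1.356  0.032  1.302] |d| 1.88 tooly yaw -11.8 tilt [-2.0e-04 -2.3e-03 -1.0e+00]  turn -0.05 j [ 0.95  0.57 -1.15  1.11  0.52  1.76 -0.23] g 0.998
```

View pics/w9.png

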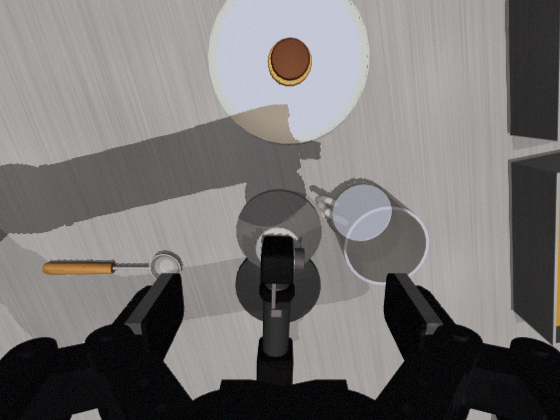

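```bash
python3 - <<'E'
from h import *
c,im,d=load('w9'); W=cloud(c,d)
S=(np.hypot(W[...,0]-.59,W[...,1]+.27)<.04)&(W[...,2]>.245); b=W[S]
v,u=np.where(S); print(u.min(),u.max(),v.min(),v.max(),np.median(b[:,2]))
r=cv2.minAreaRect(b[:,:2].astype(np.float32)); print(r)
px=cv2.minAreaRect(np.c_[u,v].astype(np.float32)); print(px, [onplane(c,*px[0],.251)])
B=W[(np.hypot(W[...,0]-.60,W[...,1]+.27)<.04)&(W[...,2]>.21)&(W[...,2]<.243)]
vx=np.array([.235,.972]); vy=np.array([-.972,.235])
q=(B[:,:2]-[.588,-.268]); print('y',(q@vy).min(),(q@vy).max())
cv2.imwrite('pics/c9.png',cv2.resize(im[190:330,210:350,::-1],None,fx=4,fy=4,interpolation=cv2.INTER_CUBIC))
E
```

```text
261 293 252 284 0.25118759080439007
((0.5893517732620239, -0.27111369371414185), (0.028251150622963905, 0.027344660833477974), 77.26275634765625)
((277.0, 268.0), (32.0, 32.0), 90.0) [array([ 0.58965503, -0.26976604,  0.251     ])]
y -0.025783206152112333 0.012143893730660474
```

View pics/c9.png

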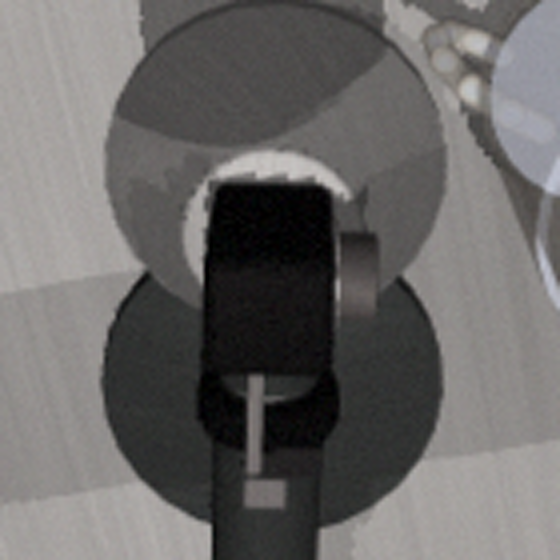

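```bash
python3 - <<'E'
from h import *
go(.5905,-.2705,.30,-12.7)
E
python3 -m pendant '[[-0.5,0.15,0.4,0.15,0],[-1.0,0.15,1,0.15,0],[-1.35,0.15,1.6,0.15,0],[-1.35,0.15,1.8,0.15,0],[-1.35,0.15,1.8,0.15,0]]'
python3 - <<'E'
from h import *
go(.5905,-.2705,.211,-12.7)
c,im,d=snap('wrist','w10'); W=cloud(c,d)
S=(np.hypot(W[...,0]-.59,W[...,1]+.27)<.04)&(W[...,2]>.245); b=W[S]
print(cv2.minAreaRect(b[:,:2].astype(np.float32)),np.median(b[:,2]))
E
```

```text
clk 20.55 pos [ 0.6054 -0.2144  0.3724] shift [-1.449 -0.079  1.811] |d| 2.32 tooly yaw -11.6 tilt [ 3.0e-04 -1.8e-03 -1.0e+00]  turn 0.18 j [ 0.95  0.57 -1.15  1.11  0.52  1.76 -0.23] g 1.0
clock: 21.18
position: [0.6012, -0.2663, 0.3012]
ee_rot: [0.779, 0.627, -0.0, -0.0]
ft_force: [0.1, -0.0, 0.5]
grip_width: 1.003
clk 21.18 pos [ 0.6012 -0.2663  0.3012] shift [-0.162 -0.237  2.255] |d| 2.27 tooly yaw -12.3 tilt [ 5.e-04 -8.e-04 -1.e+00]  turn 0.06 j [ 1.04  0.61 -1.13  1.21  0.55  1.64 -0.19] g 1.003
((0.5879860520362854, -0.26413512229919434), (0.041861243546009064, 0.07363324612379074), 78.22667694091797) 0.37978427965388367
```

View pics/w10.png

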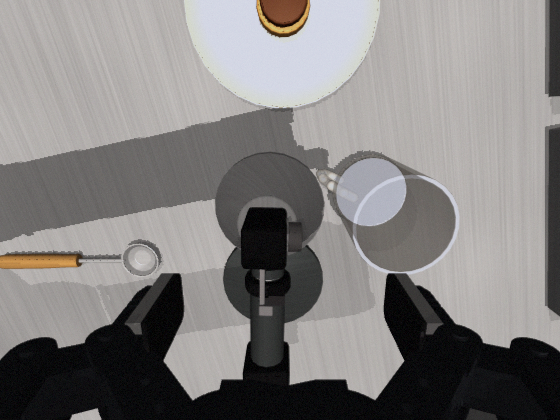

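```bash
python3 -m pendant '[[-0.16,-0.24,0,0.06,0],[-0.16,-0.24,0.3,0.06,0],[-0.16,-0.24,0.6,0.06,0],[-0.16,-0.24,0.6,0.06,0]]'
python3 - <<'E'
from h import *
c,im,d=snap('wrist','w11'); W=cloud(c,d)
S=(np.hypot(W[...,0]-.59,W[...,1]+.27)<.03)&(W[...,2]>.245)&(W[...,2]<.256); b=W[S]
print(cv2.minAreaRect(b[:,:2].astype(np.float32)),np.median(b[:,2]))
go(.5905,-.2705,.211,-12.7)
E
```

```text
clock: 21.72
position: [0.5898, -0.2712, 0.2762]
ee_rot: [0.781, 0.624, -0.001, -0.001]
ft_force: [-0.7, -0.5, 0.0]
grip_width: 1.0
((0.5890170335769653, -0.27116432785987854), (0.027915770187973976, 0.02792149782180786), 76.94026184082031) 0.25123798220754956
clk 21.77 pos [ 0.5901 -0.2711  0.2771] shift [0.017 0.007 1.651] |d| 1.65 tooly yaw -12.7 tilt [ 1.e-04 -1.e-03 -1.e+00]  turn -0.00 j [ 1.08  0.61 -1.14  1.27  0.54  1.58 -0.19] g 0.998
```

View pics/w11.png

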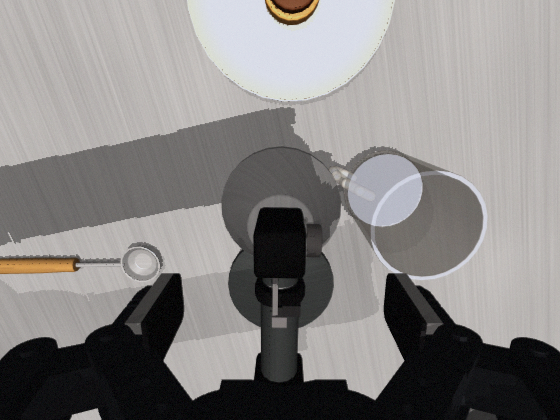

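```bash
python3 -m pendant '[[0,0,0.4,0,0],[0,0,0.9,0,0],[0,0,1.3,0,0],[0,0,1.55,0,0],[0,0,1.6,0,0]]'; python3 -m pendant '[[0,0,0,0,0],[0,0,0,0,0]]'
python3 - <<'E'
from h import *
go(.5902,-.271,.212,-12.7)
snap('wrist','w12')
E
```

```text
clock: 22.4
position: [0.5901, -0.2712, 0.2129]
ee_rot: [0.781, 0.624, -0.0, -0.0]
ft_force: [-0.3, -0.3, 0.2]
grip_width: 1.0
clock: 22.65
position: [0.5907, -0.2712, 0.2144]
ee_rot: [0.781, 0.624, 0.0, 0.0]
ft_force: [0.3, -0.4, 0.8]
grip_width: 0.999
clk 22.65 pos [ 0.5907 -0.2712  0.2144] shift [ 0.001 -0.012  0.059] |d| 0.06 tooly yaw -12.7 tilt [-2.e-04  1.e-03 -1.e+00]  turn -0.01 j [ 1.09  0.64 -1.12  1.37  0.57  1.47 -0.22] g 0.999
```

View pics/w12.png

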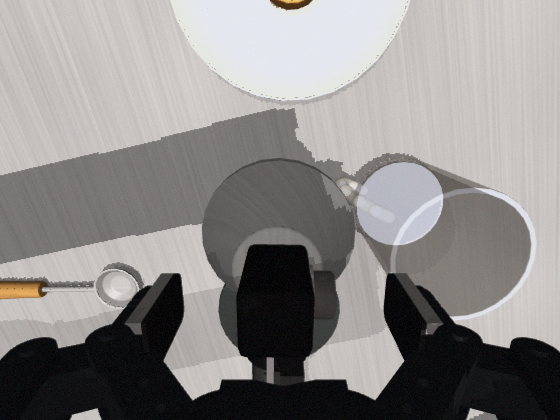

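```bash
python3 -m pendant '[[0,0,0.05,0,0.2],[0,0,0.05,0,0.4],[0,0,0.05,0,0.55],[0,0,0.05,0,0.7],[0,0,0.05,0,0.8]]' 40; python3 -m pendant '[[0,0,0,0,0.9],[0,0,0,0,0.9],[0,0,0,0,0.9],[0,0,0,0,0.9]]'
python3 - <<'E'
from h import *
go(.5902,-.271,.212,-12.7)
snap('wrist','w13')
E
```

```text
clock: 23.32
position: [0.5884, -0.2706, 0.2125]
ee_rot: [0.781, 0.624, -0.002, -0.001]
ft_force: [-18.3, 4.7, 12.1]
grip_width: 0.327
clock: 23.82
position: [0.5884, -0.2706, 0.2125]
ee_rot: [0.781, 0.624, -0.002, -0.001]
ft_force: [-18.3, 5.2, 12.3]
grip_width: 0.333
clk 23.82 pos [ 0.5884 -0.2706  0.2125] shift [0.001 0.046 0.012] |d| 0.05 tooly yaw -12.7 tilt [-9.0e-04 -4.5e-03 -1.0e+00]  turn -0.01 j [ 1.09  0.64 -1.12  1.37  0.57  1.47 -0.22] g 0.333
```

View pics/w13.png

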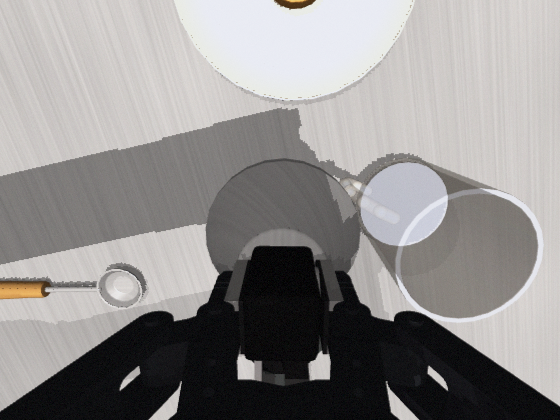

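```bash
python3 -m pendant '[[0,-0.03,-0.03,0,0.9],[0,-0.05,-0.04,0,0.9],[0,-0.05,-0.04,0,0.9]]'; python3 -m pendant '[[0.1,0,0,0,0.9],[0.2,0,0,0,0.9],[0.35,0,0,0,0.9],[0.5,0,0,0,0.9],[0.5,0,0,0,0.9]]'
python3 - <<'E'
from h import *
go(.5902,-.271,.212,-12.7)
o=manip.get_obs();print(o['ft_force'],R.from_quat(o['ee_rot']).as_matrix().T@o['ft_force'])
E
```

```text
clock: 24.25
position: [0.5879, -0.2706, 0.2129]
ee_rot: [0.781, 0.624, -0.0, -0.0]
ft_force: [-6.1, 2.7, -1.3]
grip_width: 0.324
clock: 24.88
position: [0.5925, -0.2513, 0.2129]
ee_rot: [0.781, 0.624, -0.0, -0.0]
ft_force: [-5.2, -1.9, -3.5]
grip_width: 0.325
clk 24.88 pos [ 0.5925 -0.2513  0.2129] shift [-0.493  0.052  0.022] |d| 0.5 tooly yaw -12.7 tilt [-5.e-04 -9.e-04 -1.e+00]  turn -0.01 j [ 1.08  0.63 -1.12  1.39  0.56  1.47 -0.25] g 0.325
[-5.23517508 -1.9074352  -3.52797468] [-3.01267059 -4.68291835  3.53356253]
```

```bash
python3 -m pendant '[[0.2,-0.01,0,0,0.9],[0.5,-0.01,0,0,0.9],[0.8,-0.01,0,0,0.9],[1.1,-0.01,0,0,0.9],[1.4,-0.01,0,0,0.9]]'; python3 -m pendant '[[0.2,0,0,0,0.9],[0.4,0,0,0,0.9],[0.55,0,0,0,0.9],[0.55,0,0,0,0.9]]'
python3 - <<'E'
from h import *
go(.5902,-.271,.212,-12.7)
o=manip.get_obs();print(R.from_quat(o['ee_rot']).as_matrix().T@o['ft_force'])
E
```

```text
clock: 25.5
position: [0.6055, -0.196, 0.213]
ee_rot: [0.781, 0.624, 0.0, 0.001]
ft_force: [5.5, -4.6, -11.8]
grip_width: 0.321
clock: 26.0
position: [0.6107, -0.1743, 0.213]
ee_rot: [0.781, 0.625, 0.001, 0.001]
ft_force: [6.2, -5.3, -11.6]
grip_width: 0.332
clk 26.0 pos [ 0.6107 -0.1743  0.213 ] shift [-2.471  0.032  0.026] |d| 2.47 tooly yaw -12.7 tilt [ 2.e-04  2.e-03 -1.e+00]  turn 0.00 j [ 0.98  0.61 -1.14  1.42  0.56  1.45 -0.37] g 0.332
[-3.79160675  7.22587147 11.62593801]
```

```bash
python3 -m pendant '[[0.05,0.02,0.03,0,0.9],[0.3,0.02,0.03,0,0.9],[0.6,0.02,0.03,0,0.9],[0.9,0.02,0.03,0,0.9],[1.2,0.02,0.03,0,0.9]]'; python3 -m pendant '[[0.25,0.01,0,0,0.9],[0.5,0.01,0,0,0.9],[0.7,0.01,0,0,0.9],[0.9,0.01,0,0,0.9],[0.9,0.01,0,0,0.9]]'
python3 - <<'E'
from h import *
go(.5902,-.271,.212,-12.7)
o=manip.get_obs();print(R.from_quat(o['ee_rot']).as_matrix().T@o['ft_force'])
E
```

```text
clock: 26.62
position: [0.6217, -0.1291, 0.2128]
ee_rot: [0.782, 0.624, -0.0, 0.001]
ft_force: [2.7, -9.0, -2.5]
grip_width: 0.324
clock: 27.25
position: [0.6302, -0.0938, 0.2128]
ee_rot: [0.781, 0.624, 0.0, 0.001]
ft_force: [2.3, -9.0, -3.6]
grip_width: 0.325
clk 27.25 pos [ 0.6302 -0.0938  0.2128] shift [-4.543e+00  4.000e-03  2.700e-02] |d| 4.54 tooly yaw -12.8 tilt [-0.0015  0.0026 -1.    ]  turn -0.01 j [ 0.84  0.62 -1.13  1.41  0.56  1.46 -0.5 ] g 0.325
[-8.24190128  4.22063864  3.61591525]
```

```bash
python3 -m pendant '[[0.1,0.01,0.01,0,0.9],[0.2,0.01,0.01,0,0.9],[0.3,0.01,0.01,0,0.9],[0.4,0.01,0.01,0,0.9],[0.45,0.01,0.01,0,0.9]]'; python3 -m pendant '[[0.03,0,0,0,0.9],[0.05,0,0,0,0.9],[0.05,0,0,0,0.9]]'
python3 - <<'E'
from h import *
go(.5880,-.2706,.212,-12.7)
o=manip.get_obs();print(R.from_quat(o['ee_rot']).as_matrix().T@o['ft_force'])
E
```

```text
clock: 27.88
position: [0.6343, -0.0769, 0.2127]
ee_rot: [0.782, 0.624, -0.0, 0.001]
ft_force: [0.6, -9.0, 0.7]
grip_width: 0.325
clock: 28.25
position: [0.6346, -0.0758, 0.2127]
ee_rot: [0.782, 0.623, -0.001, 0.002]
ft_force: [-0.7, -10.6, 0.8]
grip_width: 0.321
clk 28.25 pos [ 0.6346 -0.0758  0.2127] shift [-5.006 -0.052  0.032] |d| 5.01 tooly yaw -12.9 tilt [-0.003  0.002 -1.   ]  turn -0.03 j [ 0.81  0.62 -1.13  1.41  0.56  1.46 -0.54] g 0.321
[-10.43785285   1.69878406  -0.72787197]
```

```bash
python3 -m pendant '[[0.03,0,0,0,0.9],[0.03,0,0,0,0.9],[0.03,0,0,0,0.9],[0.03,0,0,0,0.9]]'
python3 - <<'E'
from h import *
go(.5880,-.2706,.212,-12.7)
o=manip.get_obs();print(R.from_quat(o['ee_rot']).as_matrix().T@o['ft_force'])
for n in ['scene','side']:
    c,im,d=snap(n,n+'14'); W=cloud(c,d)
    for zl in [.15,.16]:
        q=W[(np.hypot(W[...,0]-.635,W[...,1]+.076)<.07)&(W[...,2]>zl)&(W[...,2]<zl+.01)]; print(n,'hood',circ(q[:,:2]),len(q))
    for k,xy,r,zl,zh,z in [('patty',(.64,-.088),.05,.037,.05,.042),('plate',(.64,-.09),.14,.009,.02,.016)]:
        try:
            cc,rr,mn,m=topdisc(W,xy,r,zl,zh); print(n,k,cc.round(4),round(rr,4),mn.round(4),m.sum())
        except Exception as e: print(e)
c,im,d=snap('wrist','w14')
c,im,d=load('scene14'); a=im[190:340,110:370,::-1]
c,im,d=load('side14'); b=im[100:250,150:410,::-1]
cv2.imwrite('pics/c14.png',cv2.resize(np.vstack([a,b]),None,fx=2,fy=2,interpolation=cv2.INTER_CUBIC))
E
```

```text
clock: 28.75
position: [0.6347, -0.0758, 0.2126]
ee_rot: [0.782, 0.623, -0.001, 0.002]
ft_force: [-2.7, -13.7, 2.0]
grip_width: 0.328
clk 28.75 pos [ 0.6347 -0.0758  0.2126] shift [-5.009 -0.048  0.037] |d| 5.01 tooly yaw -12.9 tilt [-0.0043  0.0017 -1.    ]  turn -0.04 j [ 0.8   0.62 -1.13  1.4   0.56  1.46 -0.54] g 0.328
[-13.97380173   0.4418818   -1.93255987]
scene hood (array([ 0.63590794, -0.0763978 ]), np.float64(0.04540815634284473)) 67
scene hood (array([ 0.63572267, -0.0753814 ]), np.float64(0.04357992519912109)) 127
scene patty [ 0.6412 -0.0887] 0.0265 [ 0.6422 -0.0891  0.0423] 172
scene plate [ 0.6384 -0.0879] 0.109 [ 0.6444 -0.0943  0.0133] 899
side hood (array([ 0.63362072, -0.07397299]), np.float64(0.04481999000612592)) 83
side hood (array([ 0.63346887, -0.07402477]), np.float64(0.04246366550492966)) 141
side patty [ 0.639 -0.085] 0.0256 [ 0.6371 -0.0828  0.0421] 124
side plate [ 0.6381 -0.0892] 0.1099 [ 0.6459 -0.1038  0.0135] 706
```

View pics/c14.png

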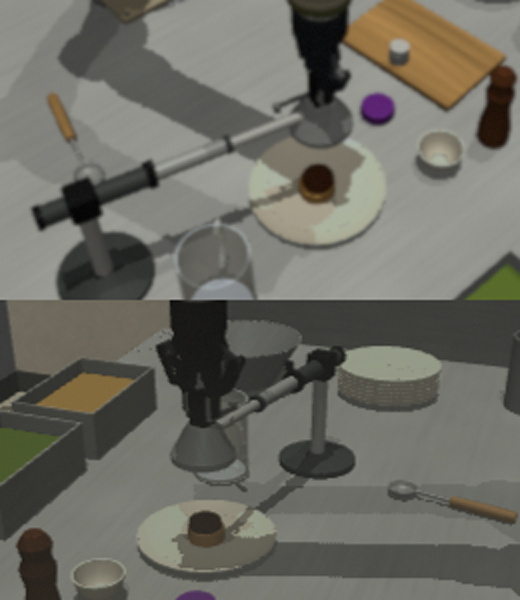

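View pics/w14.png

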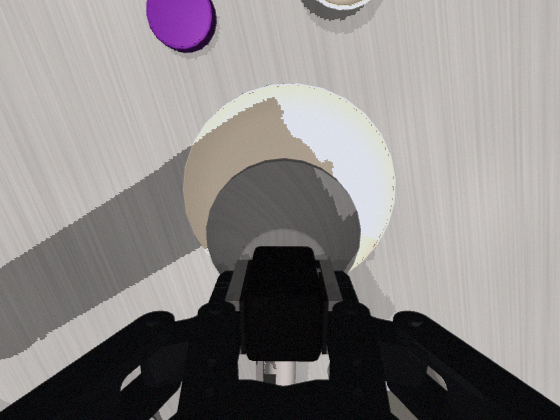

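```bash
python3 -c "
from h import *
print(hand_in())"
```

```text
the job is handed in; nothing more can be done
None
```

The job is done and handed in at about 29 s. It gives no verdict, so the results below are my own measurements.

**What I did:**
- I took the 58 mm bread round from the board, leaving the purple disc and the larger look-alike, and set it in the centre of the plate.
- I set the patty on top of the bread.
- I pinched the lamp handle until the jaws stood about 28 mm apart, which means the button was fully pressed. I then pulled the arm past its first stop to the second and handed in while still holding it there.

**Last checks:**
- **Discs:** the bread's top was 28 mm above the counter and the patty's 42 mm, as they should be lying flat. The scene and side cameras disagreed by 4–8 mm on the centres. Their averages put both discs within about 3 mm of the plate's centre at (0.639, -0.089).
- **Lamp:** the gripper moved 200 mm, and the hood's position in the images agrees. The pull rose to about 14 N without further motion, so the arm was against its stop. The hood stood about 15 mm from the plate's centre.
- **Everything else:** the plate had not measurably moved. The other items looked untouched in the pictures, but I did not measure each one again.

**Small upsets:** one sideways correction above the lamp went the wrong way, and I fixed it before descending. Pressing the patty onto the bread reached 12.6 N, and the first pinch pushed the handle sideways with about 18 N; I eased off both.

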